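# Strap a taper tool holder into the assembly cradle

### The arm

A 7-joint arm with a two-finger parallel gripper is mounted at the origin on a cart in front of the work surface, level with it; the furniture and walls round the work are solid. World frame = base frame: x ahead of the robot, y to its left, z up, the work surface at z = 0. Lengths are in m, angles in rad, forces in N, time in s.
With the tool pointing down it reaches from about 0.425 to 0.875 m from the base axis. Payload 8.4 kg.
Tool frame: the origin (TCP) lies between the finger pads; the fingertips stand 22 mm ahead of it and the grasp point (between the pads) lies 3 mm ahead of it (r.finger_overhang is the distance from the TCP to the fingertips, in m); z points along the fingers, y is the line along which they close (so a half turn about z gives the same grasp; the last joint's range is limited). The gripper opens to 87 mm and grips with 3 to 60 N. Pads are 19 mm wide; open, the fingers measure 117 mm over their backs; the gripper's body (75 mm by 190 mm) begins 51 mm behind the grasp point.
Start: joints at [-1.383, 0.333, 0.04, 1.465, -0.013, 1.343, -0.059], TCP at [0.184, 0.623, 0.245] pointing down, gripper open.
Joint ranges: [-2.58, 2.58], [-0.38, 2.09], [-1.3, 1.39], [0.25, 2.4], [-1.5, 4.64], [0.08, 2.09], [-2.65, 2.65]. Speed limits (rad/s): [2.22, 2.22, 2.79, 2.79, 3.14, 3.14, 3.14].

### API

Orientations are given as a 3x3 rotation matrix whose columns are the frame's x, y, z axes.
In Python, from rig import r gives the robot as it stands. The module is installed in compiled form; this text tells all that it offers.
- The arm moves only by the tool servo_tool, never from a script. Its argument "rows" is a list of rows, each a list of 2 entries, a list of its own where there are three numbers: the shift along the tool's x, y, z in mm, then the turn about the tool's z in rad. In form: [[[dx, dy, dz], spin], ...]. A call has 1 to 5 rows; each row is the pose to reach, as a shift and turn from the pose commanded when the call began, along the tool's axes at that moment; what a row does not reach only later rows make up. A row lasts 1/12 s, in which the tool goes at most 41.7 mm and 7.16 degrees, less where a joint would pass 70% of its speed; a pose out of reach is approached as far as the arm can. A call with a gripper value outside its range is refused whole. "hand" is the closure in counts, from 0 (fully open) to 255 (shut), set as the call begins (left out, the last holds). The fingers move at their own pace and stop on an object; "newtons" is the grip in N (left out, the last holds). Time passes only in rows, so rows that repeat a pose let the fingers close. It gives the time, the measured TCP pose, the force, the opening and the grip force at its end, in the units of the state.
- r.observe(): the state, without advancing time (a new reading comes with each control period).
- r.capture(name): name is "scene" or "top"; returns a dict with "image" (384x512x3 uint8, red, green, blue), "depth" (384x512 float32, m along the optical axis (not along the pixel's ray), 0 where there is no reading), "fx", "fy", "cx", "cy" (pixels), "k1" (the pictures are not rectified: a ray, as slopes to the right and down, at radius r is drawn at 1 + k1 r^2 times it, then the intrinsics apply), "pose" (4x4, takes a point from camera to world coordinates). Camera axes: x right, y down, z forward; pixel columns grow to the right and rows downward; lengths in m; the calibration is good to about 2 mm. A picture is of the moment at which its call begins.
- r.sign_off(): hands the job in; it is judged then, once.
The state is a dict: "clock": time; "joint_positions": joint angles; "qvel": joint speeds; "joint_torque": joint torques, N m; "tcp_pos": TCP position; "orientation": TCP orientation; "force": force on the tool from outside, world axes, zero at the start; "torque": the same for the moment, N m; "opening": opening from 0.0 (shut) to 1.0 (fully open); "grasp_force": force on a finger pad.
Only numpy, scipy, OpenCV 4.12 (cv2) and the standard library are available. Lean on these libraries where they do the work, as an engineer would, in place of code of your own. Each camera call takes 0.05 s, during which the arm holds its last target. There are 200 camera calls.

### The job

Clamp the lying tool holder in the assembly cradle, ready for a collet change: unhook the latch, swing the strap fully open, and lay the holder in the two vee saddles, nose towards the end away from the strap and flange between the saddles, letting it settle in both vees before you let go. Then swing the strap right down over the taper and hook the latch fully over it again. Do not disturb the standing tool holder or the tape measure.

Things in the scene. Friction and masses are not known exactly. Their poses are not given: they have to be found in the camera images.
- holder_flange (a point): The loose steel tool holder to clamp, lying on its side: 120 mm long, 0.75 kg. Point: on its axis, centre of the flange (46 mm diameter, 22 mm wide), 23 mm above the bench at the start; it balances here: grip across the diameter. z axis: from the blunt nose (40 mm diameter, ends 38 mm before the point) to the thin end (82 mm past it); taper 31 mm behind the flange, 19 mm near its thin end
- cradle: Cradle, screwed down: aluminium plate 112 x 166 x 12 mm; origin under its centre at bench height, x along the trough from nose end to strap end, y towards the strap hinge, z up. Two black vee saddles, open upward, 40 mm wide (less than the flange), 16 mm thick: nose saddle at x -38 to -22 mm, top 38 mm; taper saddle x 7 to 23 mm, top 42 mm above the bench. Strap and latch swing at x = 29 mm
- seat (a point): Where the centre of the flange lies when the holder is seated, holder axis along the cradle's x, small end to +x: on the cradle at x = -7 mm, y = 0, 48 mm above the bench. Axes as the cradle's. Along x the flange has some 3 mm play either way; the vees centre it in y
- strap (a joint): Hinged steel strap, bar 14 mm wide, 10 mm thick, lying across the trough: 0 rad = closed, level; opens upward and over to the cradle's +y side, 2.65 rad = fully open, leaning back. Friction hinge: it stays where it is left (about 2 N at the grip). Latched, it cannot rise; a holder not seated keeps it up
- strap_hinge (a point): Hinge axis of the strap (parallel to the cradle's x), 70 mm above the bench at the cradle's y = +58 mm. Axes turn with the strap
- strap_grip (a point): Middle of the strap's black grip sleeve (16 mm wide along x, 20 mm long, 14 mm thick), 94 mm from the hinge axis, near the free end, which lies 115 mm from the hinge; at y = -36 mm, 70 mm above the bench when closed. Can be pinched from above along x, at any opening
- latch (a joint): Upright hook lever at the strap's free end: near 0 rad = upright, hook over the strap; tips outward to the cradle's -y side, 0.65 rad = fully unhooked. Friction hinge: it stays where it is left (about 1.5 N at the handle). Blocked by a strap that is not down; draws a strap up to 3 mm high down
- latch_hinge (a point): Hinge axis of the latch (parallel to the cradle's x), 24 mm above the bench at the cradle's y = -66 mm. Axes turn with the latch
- latch_grip (a point): Middle of the latch's black round handle (17 mm diameter, 36 mm long, along the lever), 84 mm from the latch hinge; 108 mm above the bench when upright. Can be pinched from above along the cradle's x
- other_mid (a point): Bystander: a second tool holder standing upright on its nose, 46 mm wide, 120 mm tall; the point is half-way up
- measure_mid (a point): Bystander: grey tape measure, 36 x 83 x 66 mm; the point is its centre

How it is judged:
By the outcome, as a careful person would: the job done as asked, in the order asked, and still so for the second after the job is handed in, with the robot touching nothing.
It also fails if it takes over 72 s, if anything falls off the work surface, if the arm or the gripper's body presses on something with over 40 N, if the wrist force passes 120 N, or if a joint passes its speed limit or range.

## Working session

There is one attempt and no reset: what is moved stays moved. The work goes in short steps, Python scripts to look and compute and a tool call to move; the robot and the scene stay as the last step left them, time stands still between calls to the robot, and variables do not carry over. Pictures are saved under pics/ and viewed, at most 10 in all, crops included, and the job is handed in when it is done.

Besides the shell and the picture viewer there is one more tool, called after "Request:" by a JSON object that holds its "fn" and its "kwargs", one argument or row to a line. servo_tool: Moves the arm, as the interface text tells. Its arguments: {"type":"object","properties":{"rows":{"type":"array","items":{"type":"array"}},"hand":{"type":"number"},"newtons":{"type":"number"}},"required":["rows"]}

```bash
mkdir -p pics; cat > h.py <<'E'
import numpy as np, cv2
from rig import r
def cap(n):
    c=r.capture(n); return c
def pts(c):
    d=c["depth"]; h,w=d.shape
    K=np.array([[c["fx"],0,c["cx"]],[0,c["fy"],c["cy"]],[0,0,1.]])
    uv=np.stack(np.meshgrid(np.arange(w),np.arange(h)),-1).reshape(-1,1,2).astype(float)
    n=cv2.undistortPoints(uv,K,np.array([c["k1"],0,0,0,0.])).reshape(h,w,2)
    P=np.dstack([n*d[...,None],d]); T=np.array(c["pose"])
    W=P@T[:3,:3].T+T[:3,3]; W[d<=0]=np.nan
    return W
E
python3 - <<'E'
from h import *
s=r.observe(); print(s["clock"],s["tcp_pos"],s["orientation"],s["opening"],r.finger_overhang)
ims=[]
for n in("top","scene"):
    c=cap(n); print(n,c["fx"],c["k1"],np.round(c["pose"],3).tolist())
    cv2.imwrite(f"pics/{n}0.png",cv2.resize(c["image"][...,::-1],(768,576))); np.savez(n+"0.npz",W=pts(c),im=c["image"])
E
```

```text
0.0 [0.18377677 0.6230198  0.24366432] [[-9.59139554e-01  2.82933189e-01 -3.55614110e-04]
 [ 2.82933392e-01  9.59138252e-01 -1.58403020e-03]
 [-1.07091620e-04 -1.61992113e-03 -9.99998682e-01]] 1.002137329007025 0.022
top 366.56107898150736 -0.10064044585721313 [[0.021, -0.977, 0.213, 0.348], [-1.0, -0.02, 0.006, -0.103], [-0.001, -0.213, -0.977, 0.941], [0.0, 0.0, 0.0, 1.0]]
scene 366.98448544591076 -0.08842166106962215 [[0.879, -0.337, 0.337, 0.221], [-0.477, -0.606, 0.637, -0.642], [-0.011, -0.721, -0.693, 0.67], [0.0, 0.0, 0.0, 1.0]]
```

View pics/top0.png

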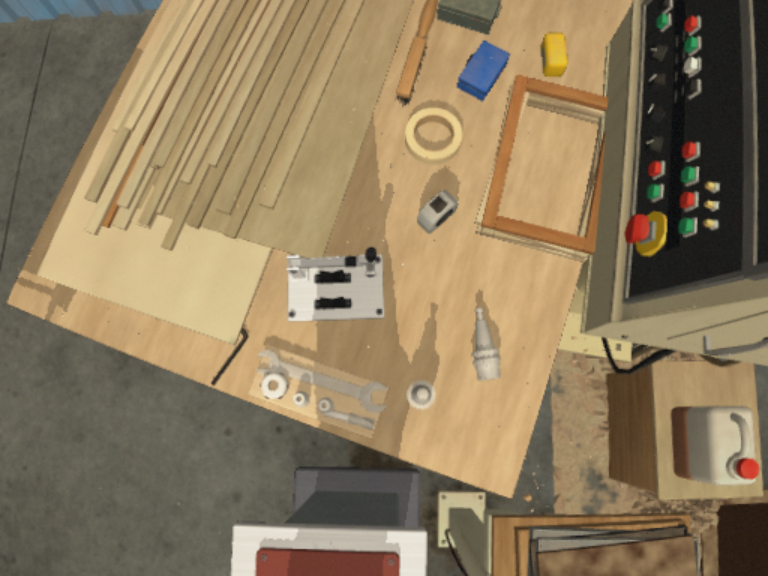

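View pics/scene0.png

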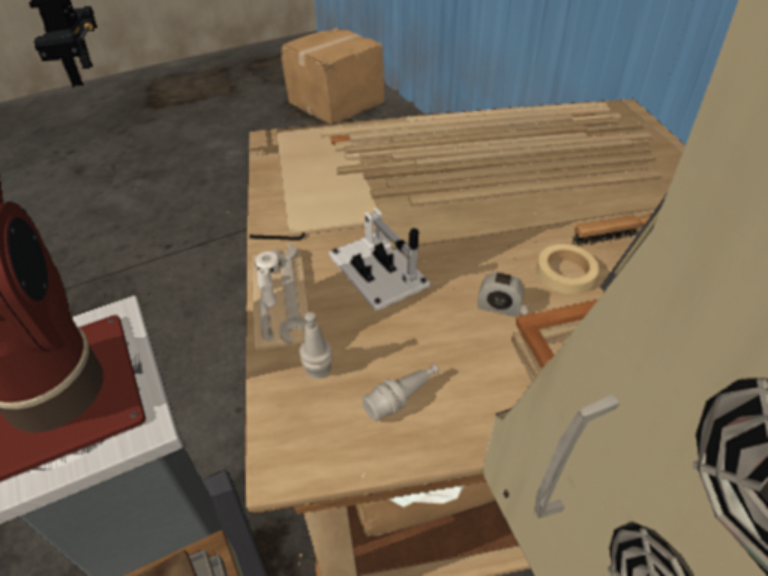

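The top view shows the cradle at about (335,287), with the strap on its far side, the hinge on the left and the latch on the right at (370,258). The holder lies at (485,345) with its nose towards the robot. The standing holder is at (421,393) and the tape measure at (438,210).

```bash
python3 - <<'E'
from h import *
D={n:np.load(n+"0.npz") for n in("top","scene")}
def reg(n,u0,u1,v0,v1,z0,z1):
    W=D[n]["W"];m=np.zeros(W.shape[:2],bool);m[int(v0/1.5):int(v1/1.5),int(u0/1.5):int(u1/1.5)]=1
    m&=(W[...,2]>z0)&(W[...,2]<z1); return W[m],D[n]["im"][m].astype(int),m
def rect(P,t):
    b=cv2.minAreaRect((P[:,:2]*1000).astype(np.float32)); print(t,len(P),np.round(P.mean(0),4),[np.round(x,1) for x in b])
W=D["top"]["W"]; print("bench z", np.nanmedian(reg("top",300,400,325,345,-.05,.05)[0][:,2]))
for n,bx in(("top",(275,395,240,330)),("scene",(320,440,205,310))):
    P,c,m=reg(n,*bx,-.02,.3)
    g=(c.min(1)>120)&(c.max(1)-c.min(1)<25)&(P[:,2]>.004)&(P[:,2]<.02); rect(P[g],n+" plate")
    k=(c.max(1)<70)&(P[:,2]>.028); 
    for lo,hi in((.028,.05),(.055,.085),(.085,.14)):
        q=k&(P[:,2]>lo)&(P[:,2]<hi)
        if q.sum()>3: rect(P[q],f"{n} black {lo}"); print(np.round(np.ptp(P[q],0),3))
for n,bx in(("top",(465,510,290,385)),("scene",(355,445,355,425))):
    P,c,m=reg(n,*bx,.008,.06); rect(P,n+" holder")
    X=P[:,:2]-P[:,:2].mean(0); w,v=np.linalg.eigh(X.T@X); a=v[:,1]*np.sign(v[0,1]); s=X@a
    print("axis",a,np.degrees(np.arctan2(a[1],a[0])),s.min(),s.max())
    for lo in np.arange(s.min(),s.max(),.008):
        q=(s>=lo)&(s<lo+.008); t=X[q]@np.array([-a[1],a[0]]); print(np.round([lo,t.min(),t.max(),P[q,2].max()],4),end=" ")
    print()
for n,t,bx in(("top","other",(400,440,375,412)),("scene","other",(295,335,310,380)),("top","meas",(415,460,185,235)),("scene","meas",(475,530,270,318))):
    P,c,m=reg(n,*bx,.03,.15); rect(P,n+" "+t); print(P[:,2].max())
E
```

```text
bench z -0.00048063921305074864
top plate 1656 [ 0.5374 -0.0028  0.0116] [array([548.8,   0.9]), array([110.6, 161.3]), np.float64(3.2)]
top black 0.028 152 [0.5461 0.0057 0.0348] [array([541.3,   5.7]), array([60.5, 38.9]), np.float64(2.5)]
[0.062 0.04  0.016]
top black 0.055 41 [ 0.5798 -0.0278  0.0763] [array([580.3, -27.6]), array([13.2, 15. ]), np.float64(1.2)]
[0.013 0.015 0.007]
top black 0.085 54 [ 0.5788 -0.0632  0.1199] [array([580.2, -63.1]), array([13.2, 15.1]), np.float64(50.9)]
[0.015 0.015 0.032]
scene plate 1169 [ 0.5394 -0.0099  0.0109] [array([546. ,   1.1]), array([111.4, 167.6]), np.float64(3.4)]
scene black 0.028 112 [0.5438 0.0054 0.0338] [array([537.8,   4.4]), array([61.4, 40.9]), np.float64(2.1)]
[0.062 0.042 0.013]
scene black 0.055 31 [ 0.5737 -0.0284  0.0742] [array([575.5, -28.7]), array([13.9, 17.7]), np.float64(7.9)]
[0.014 0.019 0.011]
scene black 0.085 75 [ 0.5767 -0.0671  0.1117] [array([577.8, -65.8]), array([12.4, 11.9]), np.float64(31.1)]
[0.013 0.012 0.033]
top holder 556 [ 0.4421 -0.2522  0.0359] [array([ 455.6, -251.6]), array([117.9,  45.3]), 
[... 1157 characters left out ...]
382 -0.0067  0.0118  0.0358] [ 0.0462 -0.0058  0.0114  0.0352] [ 0.0542 -0.0047  0.0127  0.0328] [ 0.0622 -0.0011  0.0077  0.0303] [ 0.0702 -0.0036  0.0088  0.0313] [ 0.0782 -0.002   0.0069  0.0297] 
top other 276 [ 0.3682 -0.1456  0.0663] [array([ 369.2, -146. ]), array([40.6, 43.4]), np.float64(1.1)]
0.12326363584904132
scene other 498 [ 0.3632 -0.1549  0.0663] [array([ 365.5, -149. ]), array([39. , 43.3]), np.float64(70.2)]
0.12074556544427961
top meas 401 [ 0.6787 -0.1705  0.0548] [array([ 682.7, -171.9]), array([35.9, 67.3]), np.float64(44.3)]
0.06992156630254565
scene meas 501 [ 0.6763 -0.181   0.0509] [array([ 665.4, -195.9]), array([98.3, 72.1]), np.float64(54.0)]
0.06762165468497305
```

```bash
python3 - <<'E'
from h import *
a=np.load("top0.npz")["im"][158:222,184:264,::-1]; b=np.load("scene0.npz")["im"][134:210,210:292,::-1]
A=cv2.resize(a,None,fx=5,fy=5,interpolation=cv2.INTER_CUBIC);B=cv2.resize(b,None,fx=4.7,fy=4.7,interpolation=cv2.INTER_CUBIC)
o=np.zeros((360,800,3),np.uint8);o[:320,:400]=A;o[:B.shape[0],400:400+B.shape[1]]=B[:,:400];cv2.imwrite("pics/crop.png",o)
E
```

```text
(no output)
```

View pics/crop.png

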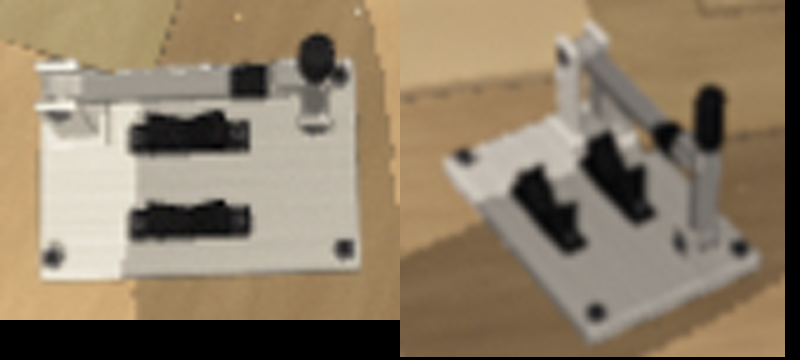

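```bash
cat >> h.py <<'E'
def ray(c,uv,z):
    K=np.array([[c["fx"],0,c["cx"]],[0,c["fy"],c["cy"]],[0,0,1.]])
    n=cv2.undistortPoints(np.array(uv,float).reshape(-1,1,2),K,np.array([c["k1"],0,0,0,0.])).reshape(-1,2)
    T=np.array(c["pose"]); d=np.c_[n,np.ones(len(n))]@T[:3,:3].T; t=(np.array(z)-T[2,3])/d[:,2]
    return T[:3,3]+d*t[:,None]
E
python3 - <<'E'
from h import *
ct,cs=cap("top"),cap("scene")
t=lambda L:[(184+(u+.5)/5-.5,158+(v+.5)/5-.5) for u,v in L]; s=lambda L:[(210+(u-400+.5)/4.7-.5,134+(v+.5)/4.7-.5) for u,v in L]
f=lambda c,uv,z:print(np.round(ray(c,uv,z)*1000,1).tolist())
print("top corners bl br tr; screws; saddle ends(taper L,R; nose L,R); sleeve")
f(ct,t([(42,280),(358,268),(352,62)]),[.012]*3)
f(ct,t([(53,257),(344,249),(341,75)]),[.014]*3)
f(ct,t([(130,138),(250,135),(130,225),(250,222)]),[.034,.034,.03,.03])
f(ct,t([(249,82),(316,45)]),[.077,.126])
print("scene corners left, bottom, right; screws; sleeve, handle top")
f(cs,s([(443,162),(590,337),(758,262)]),[.012]*3)
f(cs,s([(464,157),(596,313),(740,247)]),[.014]*3)
f(cs,s([(668,133),(711,92)]),[.074,.124])
E
```

```text
top corners bl br tr; screws; saddle ends(taper L,R; nose L,R); sleeve
[[488.7, 79.7, 12.0], [498.4, -82.6, 12.0], [607.8, -76.8, 12.0]]
[[500.4, 74.3, 14.0], [507.8, -75.3, 14.0], [600.1, -71.3, 14.0]]
[[559.4, 34.6, 34.0], [562.1, -26.5, 34.0], [515.1, 32.9, 30.0], [517.9, -27.8, 30.0]]
[[578.5, -28.7, 77.0], [583.8, -63.2, 126.0]]
scene corners left, bottom, right; screws; sleeve, handle top
[[485.5, 79.0, 12.0], [495.4, -86.5, 12.0], [601.7, -81.3, 12.0]]
[[497.2, 74.9, 14.0], [505.4, -74.3, 14.0], [598.1, -68.2, 14.0]]
[[575.9, -26.3, 74.0], [581.0, -60.6, 124.0]]
```

The corner and screw rays from the two views agree: the cradle origin is at about (0.5475, 0.003) with a yaw of about 3.1°. The latch is near (0.580, -0.062). I'll move to it now.

```bash
cat >> h.py <<'E'
def go(p,head):  # shift (mm, tool axes) and spin to reach TCP p (m), tool-x heading in deg
    s=r.observe(); R=np.array(s["orientation"]); d=R.T@(np.array(p)-s["tcp_pos"])*1000
    h=np.degrees(np.arctan2(R[1,0],R[0,0])); sp=-(np.radians((head-h+180)%360-180))
    print("t",round(s["clock"],2),"shift",np.round(d,1),"spin",round(sp,3),"head",round(h,1),"tcp",np.round(s["tcp_pos"],4),"F",np.round(s["force"],1))
O=np.array([.5475,.003,0]);Y=np.radians(3.1)
def cr(x,y,z): # cradle mm -> world m
    return O+np.array([np.cos(Y)*x-np.sin(Y)*y,np.sin(Y)*x+np.cos(Y)*y,z])/1000
E
python3 -c "
from h import *
go(cr(29,-66,200),93.1); print(cr(29,-66,111),cr(29,-36,70))"
```

```text
t 0.2 shift [-573.7 -544.4   44.6] spin 1.23 head 163.6 tcp [0.1838 0.6232 0.244 ] F [ 0.7 -0.3  0.3]
[ 0.58002677 -0.06133513  0.111     ] [ 0.5784044  -0.03137903  0.07      ]
```

Request:
{"fn": "servo_tool", "kwargs": {
  "rows": [
    [[-28,-27,0],0],
    [[-56,-54,0],0],
    [[-84,-81,0],0],
    [[-113,-107,0],0],
    [[-141,-134,0],0]
  ]
}}

```text
clock: 0.62
tcp_pos: [0.2819, 0.4532, 0.2444]
orientation: [[-0.959, 0.283, -0.0], [0.283, 0.959, -0.0], [0.0, -0.0, -1.0]]
force: [0.9, -0.0, 0.7]
opening: 0.997
grasp_force: 0.0
```

Request:
{"fn": "servo_tool", "kwargs": {
  "rows": [
    [[-28,-27,0],0],
    [[-56,-54,0],0],
    [[-84,-81,0],0],
    [[-113,-107,0],0],
    [[-141,-134,0],0]
  ]
}}

```text
clock: 1.03
tcp_pos: [0.3792, 0.2848, 0.2446]
orientation: [[-0.959, 0.283, 0.0], [0.283, 0.959, 0.0], [0.0, 0.0, -1.0]]
force: [0.9, 1.4, 0.1]
opening: 1.002
grasp_force: 0.0
```

Request:
{"fn": "servo_tool", "kwargs": {
  "rows": [
    [[-28,-27,0],0],
    [[-56,-54,0],0],
    [[-84,-81,0],0],
    [[-113,-107,0],0],
    [[-141,-134,0],0]
  ]
}}

```text
clock: 1.45
tcp_pos: [0.4765, 0.1163, 0.2448]
orientation: [[-0.959, 0.283, 0.0], [0.283, 0.959, 0.001], [-0.0, 0.001, -1.0]]
force: [1.3, 0.2, 0.2]
opening: 0.999
grasp_force: 0.0
```

Request:
{"fn": "servo_tool", "kwargs": {
  "rows": [
    [[-28,-27,0],0.12],
    [[-56,-54,10],0.24],
    [[-84,-81,20],0.36],
    [[-113,-107,30],0.48],
    [[-141,-134,44],0.6]
  ]
}}

```text
clock: 1.87
tcp_pos: [0.5744, -0.0519, 0.201]
orientation: [[-0.628, 0.778, 0.002], [0.778, 0.628, 0.0], [-0.001, 0.002, -1.0]]
force: [1.4, 0.4, -0.1]
opening: 1.002
grasp_force: 0.0
```

Request:
{"fn": "servo_tool", "kwargs": {
  "rows": [
    [[0,0,0],0.12],
    [[0,0,0],0.24],
    [[0,0,0],0.36],
    [[0,0,0],0.48],
    [[0,0,0],0.63]
  ]
}}

```text
clock: 2.28
tcp_pos: [0.5731, -0.0503, 0.2004]
orientation: [[-0.073, 0.997, -0.0], [0.997, 0.073, -0.0], [-0.0, -0.0, -1.0]]
force: [0.2, -0.6, 0.6]
opening: 0.996
grasp_force: 0.0
```

```bash
python3 -c "
from h import *
go(cr(29,-66,111),93.1); print(r.observe()['joint_positions'])"
```

```text
t 2.28 shift [-11.4   6.1  89.4] spin 0.019 head 94.2 tcp [ 0.5731 -0.0503  0.2004] F [ 0.2 -0.6  0.6]
[-0.66924366  0.26098906  0.80579361  1.74262306 -0.19912094  1.22285267
  0.26096934]
```

Request:
{"fn": "servo_tool", "kwargs": {
  "rows": [
    [[-11,6,20],0.019],
    [[-11,6,45],0.019],
    [[-11,6,70],0.019],
    [[-11,6,86],0.019],
    [[-11,6,86],0.019]
  ]
}}

```text
clock: 2.7
tcp_pos: [0.5778, -0.0604, 0.1112]
orientation: [[-0.06, 0.998, -0.006], [0.998, 0.06, -0.001], [-0.0, -0.006, -1.0]]
force: [-0.8, -0.5, 0.4]
opening: 1.001
grasp_force: 0.0
```

Request:
{"fn": "servo_tool", "kwargs": {
  "rows": [
    [[0,0,0],0],
    [[0,0,0],0],
    [[0,0,0],0],
    [[0,0,0],0],
    [[0,0,0],0]
  ],
  "hand": 255,
  "newtons": 12
}}

```text
clock: 3.12
tcp_pos: [0.5806, -0.0607, 0.1155]
orientation: [[-0.06, 0.998, 0.001], [0.998, 0.06, 0.0], [0.0, 0.001, -1.0]]
force: [-0.5, 0.6, 0.4]
opening: 0.709
grasp_force: 0.0
```

Request:
{"fn": "servo_tool", "kwargs": {
  "rows": [
    [[0,0,0],0],
    [[0,0,0],0],
    [[0,0,0],0],
    [[0,0,0],0],
    [[0,0,0],0]
  ]
}}

```text
clock: 3.53
tcp_pos: [0.58, -0.0607, 0.1146]
orientation: [[-0.06, 0.998, -0.0], [0.998, 0.06, -0.0], [-0.0, -0.0, -1.0]]
force: [0.6, 0.6, 0.1]
opening: 0.326
grasp_force: 0.0
```

```bash
python3 -c "
from h import *
go(cr(29,-66,111),93.1)
for i,n in enumerate(('top','scene')):
    c=cap(n); x=c['image'][130:240,190:300] if i==0 else c['image'][90:200,210:320]
    globals()[n]=cv2.resize(x[...,::-1],(400,400))
cv2.imwrite('pics/grip1.png',np.hstack([top,scene]))"
```

```text
t 3.53 shift [-0.6 -0.   3.6] spin 0.006 head 93.4 tcp [ 0.58   -0.0607  0.1146] F [0.6 0.6 0.1]
```

View pics/grip1.png

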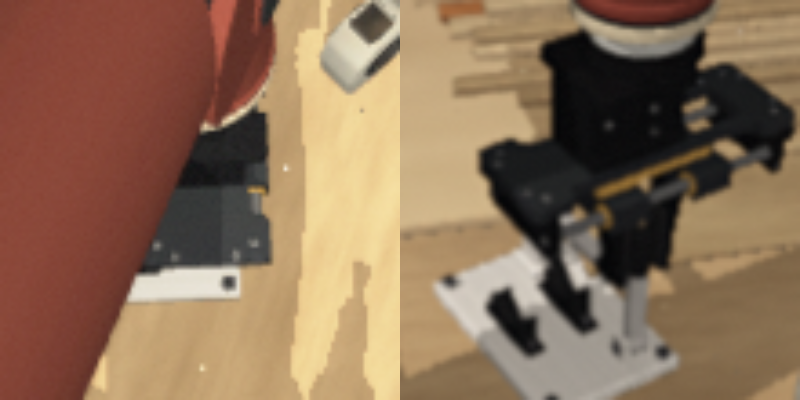

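The scene view shows the fingers straddling the latch handle and still closing.

Request:
{"fn": "servo_tool", "kwargs": {
  "rows": [
    [[0,0,0],0],
    [[0,0,0],0],
    [[0,0,0],0],
    [[0,0,0],0]
  ]
}}

```text
clock: 3.97
tcp_pos: [0.5821, -0.0605, 0.1149]
orientation: [[-0.06, 0.998, 0.004], [0.998, 0.06, -0.001], [-0.001, 0.004, -1.0]]
force: [9.3, 0.1, -5.7]
opening: 0.188
grasp_force: 12.0
```

Request:
{"fn": "servo_tool", "kwargs": {
  "rows": [
    [[0,2,0],0],
    [[0,3,0],0],
    [[-6,3,0],0],
    [[-11,3,1],0],
    [[-17,3,2],0]
  ]
}}

```text
clock: 4.38
tcp_pos: [0.5835, -0.0772, 0.1122]
orientation: [[-0.06, 0.998, -0.001], [0.998, 0.06, 0.001], [0.001, -0.001, -1.0]]
force: [-2.9, 3.0, -0.8]
opening: 0.191
grasp_force: 12.0
```

Request:
{"fn": "servo_tool", "kwargs": {
  "rows": [
    [[-6,0,1],0],
    [[-11,0,3],0],
    [[-17,0,5],0],
    [[-22,0,7],0],
    [[-27,0,10],0]
  ]
}}

```text
clock: 4.8
tcp_pos: [0.5851, -0.1047, 0.1019]
orientation: [[-0.06, 0.998, -0.002], [0.998, 0.06, 0.0], [0.001, -0.001, -1.0]]
force: [-3.4, 3.6, -1.9]
opening: 0.191
grasp_force: 12.0
```

Request:
{"fn": "servo_tool", "kwargs": {
  "rows": [
    [[-5,0,3],0],
    [[-9,0,5],0],
    [[-12,0,7],0],
    [[-15,0,9],0],
    [[-15,0,9],0]
  ]
}}

```text
clock: 5.22
tcp_pos: [0.586, -0.1188, 0.0932]
orientation: [[-0.06, 0.998, -0.002], [0.998, 0.06, 0.002], [0.002, -0.002, -1.0]]
force: [-6.1, 6.3, 2.9]
opening: 0.177
grasp_force: 12.1
```

Request:
{"fn": "servo_tool", "kwargs": {
  "rows": [
    [[0,0,0],0],
    [[0,0,0],0],
    [[0,0,-20],0],
    [[0,0,-50],0],
    [[0,0,-80],0]
  ],
  "hand": 130
}}

```text
clock: 5.63
tcp_pos: [0.5864, -0.1207, 0.1742]
orientation: [[-0.059, 0.998, -0.0], [0.998, 0.059, -0.002], [-0.002, -0.0, -1.0]]
force: [0.9, 0.0, -0.0]
opening: 0.441
grasp_force: 0.0
```

```bash
sed -i 's/O=np.array(\[.5475,.003/O=np.array([.5500,.003/' h.py; python3 -c "
from h import *
s=cap('scene'); W=pts(s); im=s['image'].astype(int)
m=np.zeros(W.shape[:2],bool); m[120:220,200:340]=1
q=m&(im.max(2)<70)&(W[...,2]>.06)&(W[...,2]<.125)&(W[...,1]<-.075)&(W[...,1]>-.16)&(W[...,0]>.55)&(W[...,0]<.62); print(np.round(W[q].mean(0),3),q.sum(),W[q].min(0),W[q].max(0))
cv2.imwrite('pics/u.png',cv2.resize(s['image'][100:220,200:350,::-1],(750,600)))
go(cr(29,-36,140),93.1)"
```

```text
[ 0.578 -0.114  0.098] 67 [ 0.57218586 -0.12462101  0.07800892] [ 0.5895543  -0.09863021  0.10830453]
t 5.68 shift [90.8 -3.5 40.5] spin 0.004 head 93.3 tcp [ 0.5894 -0.1218  0.1808] F [ 3.5 -1.6  4.2]
```

View pics/u.png

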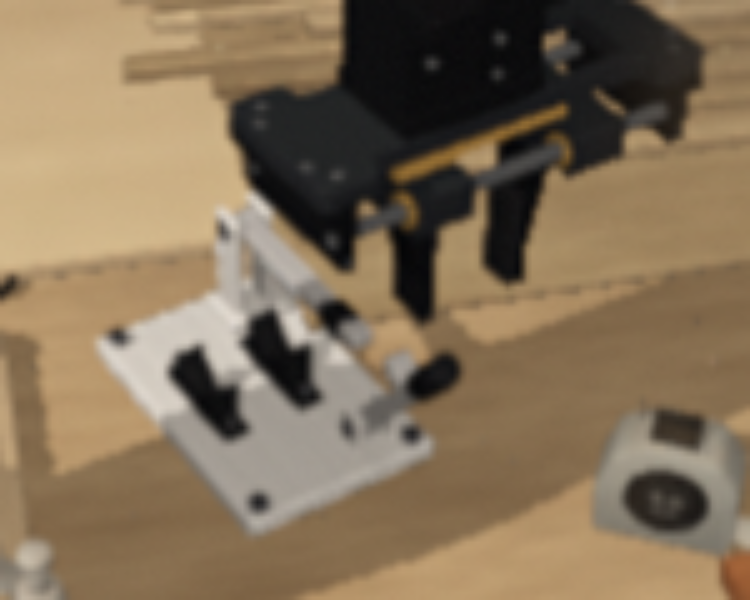

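The latch is now tipped fully outward, with its handle at about (435,375) in the crop. Next is the strap sleeve.

Request:
{"fn": "servo_tool", "kwargs": {
  "rows": [
    [[30,0,0],0],
    [[60,-1,0],0],
    [[90,-3,0],0],
    [[92,-3,10],0],
    [[92,-3,20],0]
  ]
}}

```text
clock: 6.1
tcp_pos: [0.5791, -0.026, 0.1537]
orientation: [[-0.064, 0.998, 0.003], [0.998, 0.064, 0.001], [0.0, 0.003, -1.0]]
force: [0.3, -1.0, 0.4]
opening: 0.492
grasp_force: 0.0
```

```bash
python3 -c "
from h import *
go([.581,-.030,.073],93.1)"
```

```text
t 6.1 shift [-4.2  1.4 80.7] spin 0.009 head 93.6 tcp [ 0.5791 -0.026   0.1537] F [ 0.3 -1.   0.4]
```

Request:
{"fn": "servo_tool", "kwargs": {
  "rows": [
    [[-3,2,20],0],
    [[-3,2,40],0],
    [[-3,2,60],0],
    [[-3,2,74],0],
    [[-3,2,79],0]
  ]
}}

```text
clock: 6.52
tcp_pos: [0.5791, -0.0324, 0.0721]
orientation: [[-0.058, 0.998, -0.003], [0.998, 0.058, -0.002], [-0.001, -0.003, -1.0]]
force: [-0.4, -0.2, 0.3]
opening: 0.492
grasp_force: 0.0
```

Request:
{"fn": "servo_tool", "kwargs": {
  "rows": [
    [[0,0,0],0],
    [[0,0,0],0],
    [[0,0,0],0],
    [[0,0,0],0],
    [[0,0,0],0]
  ],
  "hand": 255,
  "newtons": 15
}}

```text
clock: 6.93
tcp_pos: [0.5808, -0.0306, 0.0754]
orientation: [[-0.06, 0.998, 0.001], [0.998, 0.06, 0.0], [0.0, 0.002, -1.0]]
force: [0.5, 0.5, 0.2]
opening: 0.199
grasp_force: 0.0
```

Request:
{"fn": "servo_tool", "kwargs": {
  "rows": [
    [[0,0,0],0],
    [[0,0,0],0]
  ]
}}

```text
clock: 7.1
tcp_pos: [0.5808, -0.0306, 0.0753]
orientation: [[-0.06, 0.998, 0.001], [0.998, 0.06, 0.0], [0.0, 0.001, -1.0]]
force: [-0.0, -0.1, 3.7]
opening: 0.18
grasp_force: 15.0
```

```bash
python3 -c "
import numpy as np
t=np.linspace(0,2.68,21);y=94*(1-np.cos(t));z=-94*np.sin(t)
for k in range(4): print([[round(y[5*k+i]-y[5*k],1),0,round(z[5*k+i]-z[5*k],1)] for i in range(1,6)])"
```

```text
[[np.float64(0.8), 0, np.float64(-12.6)], [np.float64(3.4), 0, np.float64(-24.9)], [np.float64(7.5), 0, np.float64(-36.8)], [np.float64(13.2), 0, np.float64(-48.0)], [np.float64(20.3), 0, np.float64(-58.4)]]
[[np.float64(8.5), 0, np.float64(-9.3)], [np.float64(18.1), 0, np.float64(-17.4)], [np.float64(28.7), 0, np.float64(-24.2)], [np.float64(40.1), 0, np.float64(-29.4)], [np.float64(52.2), 0, np.float64(-33.1)]]
[[np.float64(12.4), 0, np.float64(-2.1)], [np.float64(25.0), 0, np.float64(-2.4)], [np.float64(37.5), 0, np.float64(-1.1)], [np.float64(49.7), 0, np.float64(1.9)], [np.float64(61.5), 0, np.float64(6.4)]]
[[np.float64(11.0), 0, np.float64(6.1)], [np.float64(21.1), 0, np.float64(13.6)], [np.float64(30.1), 0, np.float64(22.4)], [np.float64(37.8), 0, np.float64(32.3)], [np.float64(44.2), 0, np.float64(43.2)]]
```

Request:
{"fn": "servo_tool", "kwargs": {
  "rows": [
    [[1,0,-13],0],
    [[3,0,-25],0],
    [[7,0,-37],0],
    [[13,0,-48],0],
    [[20,0,-58],0]
  ]
}}

```text
clock: 7.52
tcp_pos: [0.5796, -0.0112, 0.1341]
orientation: [[-0.059, 0.998, 0.002], [0.998, 0.059, -0.001], [-0.001, 0.002, -1.0]]
force: [5.5, -1.4, -1.9]
opening: 0.181
grasp_force: 15.0
```

Request:
{"fn": "servo_tool", "kwargs": {
  "rows": [
    [[8,0,-9],0],
    [[18,0,-17],0],
    [[29,0,-24],0],
    [[40,0,-29],0],
    [[52,0,-33],0]
  ]
}}

```text
clock: 7.93
tcp_pos: [0.5768, 0.0401, 0.1677]
orientation: [[-0.058, 0.998, 0.003], [0.998, 0.058, -0.001], [-0.002, 0.003, -1.0]]
force: [3.2, -4.4, 0.7]
opening: 0.183
grasp_force: 15.0
```

Request:
{"fn": "servo_tool", "kwargs": {
  "rows": [
    [[12,0,-2],0],
    [[25,0,-2],0],
    [[37,0,-1],0],
    [[50,0,2],0],
    [[61,0,6],0]
  ]
}}

```text
clock: 8.35
tcp_pos: [0.5732, 0.1035, 0.1618]
orientation: [[-0.06, 0.998, 0.003], [0.998, 0.06, 0.001], [0.001, 0.003, -1.0]]
force: [4.0, -1.0, 5.1]
opening: 0.182
grasp_force: 15.0
```

Request:
{"fn": "servo_tool", "kwargs": {
  "rows": [
    [[11,0,6],0],
    [[21,0,14],0],
    [[30,0,22],0],
    [[38,0,32],0],
    [[44,0,43],0]
  ]
}}

```text
clock: 8.77
tcp_pos: [0.5707, 0.1487, 0.118]
orientation: [[-0.062, 0.998, 0.003], [0.998, 0.062, 0.003], [0.002, 0.003, -1.0]]
force: [5.6, 4.7, 3.6]
opening: 0.183
grasp_force: 15.0
```

Request:
{"fn": "servo_tool", "kwargs": {
  "rows": [
    [[0,0,0],0],
    [[0,0,0],0]
  ]
}}

```text
clock: 8.93
tcp_pos: [0.5707, 0.1489, 0.1174]
orientation: [[-0.062, 0.998, 0.003], [0.998, 0.062, 0.002], [0.002, 0.003, -1.0]]
force: [6.7, 6.8, 0.2]
opening: 0.18
grasp_force: 15.0
```

Request:
{"fn": "servo_tool", "kwargs": {
  "rows": [
    [[0,0,0],0],
    [[0,0,0],0],
    [[0,0,-20],0],
    [[0,0,-55],0],
    [[0,0,-90],0]
  ],
  "hand": 130
}}

```text
clock: 9.35
tcp_pos: [0.5679, 0.1452, 0.2066]
orientation: [[-0.059, 0.998, -0.004], [0.998, 0.059, -0.002], [-0.002, -0.004, -1.0]]
force: [1.4, 1.0, 1.1]
opening: 0.452
grasp_force: 0.0
```

Request:
{"fn": "servo_tool", "kwargs": {
  "rows": [
    [[-35,5,-10],0],
    [[-70,10,-20],0],
    [[-105,10,-30],0],
    [[-140,10,-30],0],
    [[-175,10,-30],0]
  ],
  "hand": 0
}}

```text
clock: 9.77
tcp_pos: [0.5895, -0.0299, 0.2373]
orientation: [[-0.06, 0.998, -0.0], [0.998, 0.06, 0.0], [0.0, -0.0, -1.0]]
force: [1.2, 0.3, -0.4]
opening: 0.784
grasp_force: 0.0
```

```bash
python3 -c "
from h import *
s=cap('scene'); c=cap('top')
a=cv2.resize(s['image'][90:290,200:350,::-1],(390,520)); b=cv2.resize(c['image'][140:280,160:350,::-1],(400,295)); o=np.zeros((520,800,3),np.uint8); o[:,:390]=a;o[:295,400:]=b
cv2.imwrite('pics/open.png',o)
W=pts(c);im=c['image'].astype(int);q=(W[...,2]>.008)&(W[...,2]<.06)&(W[...,0]>.38)&(W[...,0]<.54)&(W[...,1]<-.2)&(W[...,1]>-.3)
print(cv2.minAreaRect((W[q][:,:2]*1000).astype(np.float32)))
go([.45,-.25,.2],7.5)"
```

```text
((455.66827392578125, -251.1231689453125), (118.6169204711914, 44.29718780517578), 8.965316772460938)
t 9.87 shift [-206.8 -149.4   37.8] spin 1.49 head 92.9 tcp [ 0.5888 -0.0358  0.2372] F [-0.3 -0.6  0.1]
```

View pics/open.png

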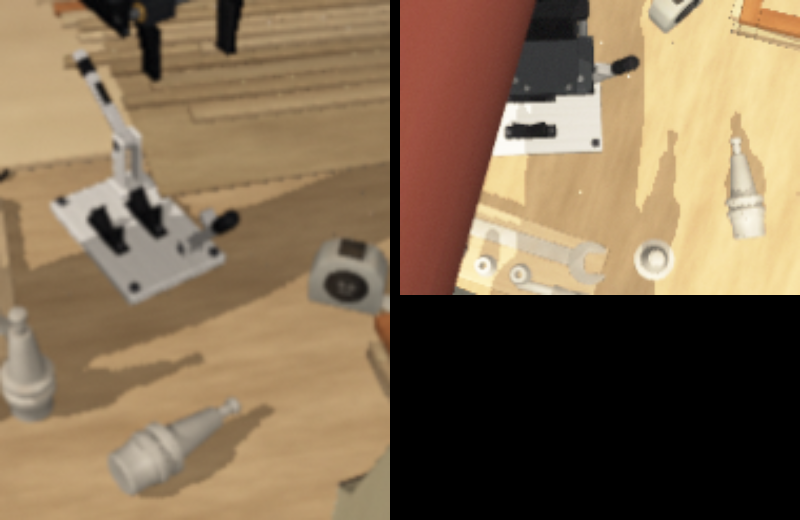

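The strap is leaning back, fully open, and the latch is out. The holder and the bystanders haven't moved. Next I'll fetch the holder, with the flange at about (0.435, -0.254) and yaw about 8.3°.

Request:
{"fn": "servo_tool", "kwargs": {
  "rows": [
    [[-30,-21,0],0.12],
    [[-60,-42,0],0.24],
    [[-90,-63,0],0.36],
    [[-120,-84,0],0.48],
    [[-150,-105,0],0.6]
  ],
  "hand": 0
}}

```text
clock: 10.28
tcp_pos: [0.4924, -0.1849, 0.2362]
orientation: [[0.519, 0.855, -0.002], [0.855, -0.519, 0.001], [-0.0, -0.002, -1.0]]
force: [0.6, -0.0, 0.4]
opening: 0.998
grasp_force: 0.0
```

Request:
{"fn": "servo_tool", "kwargs": {
  "rows": [
    [[0,0,0],0.12],
    [[0,0,0],0.24],
    [[0,0,0],0.36],
    [[0,0,0],0.48],
    [[0,0,0],0.6]
  ]
}}

```text
clock: 10.7
tcp_pos: [0.4935, -0.1836, 0.2363]
orientation: [[0.911, 0.412, -0.002], [0.412, -0.911, 0.001], [-0.001, -0.001, -1.0]]
force: [-0.3, 0.4, -0.3]
opening: 1.001
grasp_force: 0.0
```

```bash
python3 -c "
from h import *
go([.435,-.254,.150],8)"
```

```text
t 10.7 shift [-82.2  40.2  86.3] spin 0.285 head 24.3 tcp [ 0.4935 -0.1836  0.2363] F [-0.3  0.4 -0.3]
```

Request:
{"fn": "servo_tool", "kwargs": {
  "rows": [
    [[-30,15,20],0.12],
    [[-60,30,40],0.24],
    [[-82,40,60],0.285],
    [[-82,40,86],0.285],
    [[-82,40,86],0.285]
  ]
}}

```text
clock: 11.12
tcp_pos: [0.433, -0.2538, 0.1469]
orientation: [[0.99, 0.143, -0.006], [0.143, -0.99, 0.003], [-0.006, -0.003, -1.0]]
force: [-0.4, 1.5, -0.9]
opening: 0.996
grasp_force: 0.0
```

```bash
python3 -c "
from h import *
go([.435,-.254,.027],8)"
```

```text
t 11.12 shift [  2.7   0.9 119.9] spin 0.004 head 8.2 tcp [ 0.433  -0.2538  0.1469] F [-0.4  1.5 -0.9]
```

Request:
{"fn": "servo_tool", "kwargs": {
  "rows": [
    [[0,0,30],0],
    [[0,0,60],0],
    [[0,0,90],0],
    [[0,0,110],0],
    [[0,0,122],0]
  ]
}}

```text
clock: 11.53
tcp_pos: [0.4361, -0.2531, 0.0271]
orientation: [[0.989, 0.147, -0.003], [0.147, -0.989, 0.001], [-0.003, -0.002, -1.0]]
force: [0.8, 0.0, 0.2]
opening: 1.004
grasp_force: 0.0
```

Request:
{"fn": "servo_tool", "kwargs": {
  "rows": [
    [[0,0,0],0],
    [[0,0,0],0],
    [[0,0,0],0],
    [[0,0,0],0],
    [[0,0,0],0]
  ],
  "hand": 255,
  "newtons": 15
}}

```text
clock: 11.95
tcp_pos: [0.4374, -0.2547, 0.0297]
orientation: [[0.989, 0.146, 0.002], [0.146, -0.989, -0.0], [0.002, 0.0, -1.0]]
force: [0.3, 0.4, -0.5]
opening: 0.705
grasp_force: 0.0
```

```bash
python3 -c "
from h import *
go([.435,-.254,.027],8);print(r.observe()['opening'])"
```

```text
t 11.95 shift [-2.2 -1.1  2.7] spin 0.007 head 8.4 tcp [ 0.4374 -0.2547  0.0297] F [ 0.3  0.4 -0.5]
0.7049810191716953
```

Request:
{"fn": "servo_tool", "kwargs": {
  "rows": [
    [[-2,0,2],0],
    [[-2,0,3],0],
    [[-2,0,3],0],
    [[-2,0,3],0]
  ]
}}

```text
clock: 12.28
tcp_pos: [0.4343, -0.2547, 0.0255]
orientation: [[0.989, 0.145, -0.0], [0.145, -0.989, 0.001], [-0.0, -0.001, -1.0]]
force: [0.2, 0.8, 0.6]
opening: 0.526
grasp_force: 15.0
```

Request:
{"fn": "servo_tool", "kwargs": {
  "rows": [
    [[0,0,0],0],
    [[0,0,0],0]
  ],
  "newtons": 45
}}

```text
clock: 12.45
tcp_pos: [0.4343, -0.2547, 0.0255]
orientation: [[0.989, 0.145, -0.0], [0.145, -0.989, 0.0], [-0.0, -0.001, -1.0]]
force: [-0.7, 2.5, 1.5]
opening: 0.515
grasp_force: 45.0
```

```bash
python3 -c "
from h import *
go([.435,-.254,.027],8);print(r.observe()['opening'])
s=cap('scene');a=cv2.resize(s['image'][200:300,200:320,::-1],(600,500));cv2.imwrite('pics/g2.png',a)"
```

```text
t 12.45 shift [ 0.7 -0.6 -1.5] spin 0.006 head 8.4 tcp [ 0.4343 -0.2547  0.0255] F [-0.7  2.5  1.5]
0.5152319171406086
```

View pics/g2.png

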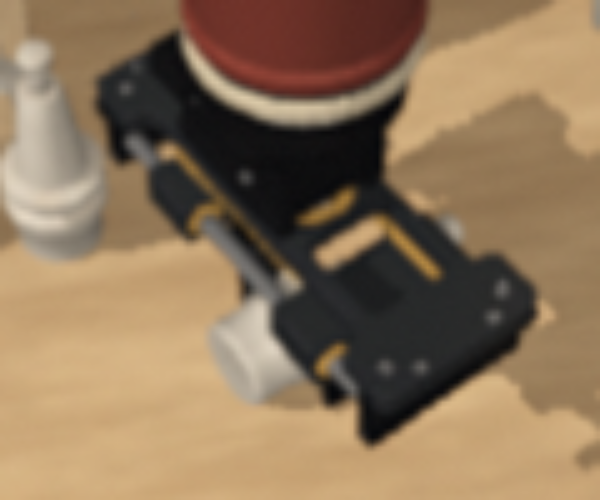

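The scene view shows the gripper across the flange, and the 45 mm opening fits the 46 mm flange. I'll regrip 5 mm higher so the gripper's body clears the open strap when the holder is seated.

Request:
{"fn": "servo_tool", "kwargs": {
  "rows": [
    [[0,0,0],0],
    [[0,0,-5],0],
    [[0,0,-5],0]
  ],
  "hand": 95
}}

```text
clock: 12.75
tcp_pos: [0.4349, -0.2557, 0.0314]
orientation: [[0.989, 0.145, 0.001], [0.145, -0.989, -0.001], [0.001, 0.001, -1.0]]
force: [1.2, -0.7, -0.9]
opening: 0.607
grasp_force: 0.0
```

Request:
{"fn": "servo_tool", "kwargs": {
  "rows": [
    [[0,0,0],0],
    [[0,0,0],0],
    [[0,0,0],0],
    [[0,0,0],0]
  ],
  "hand": 255
}}

```text
clock: 13.08
tcp_pos: [0.4346, -0.255, 0.0307]
orientation: [[0.989, 0.145, 0.0], [0.145, -0.989, 0.0], [0.0, 0.0, -1.0]]
force: [0.6, 0.4, 2.3]
opening: 0.519
grasp_force: 45.0
```

Request:
{"fn": "servo_tool", "kwargs": {
  "rows": [
    [[0,0,-10],0],
    [[0,0,-30],0],
    [[0,0,-60],0],
    [[0,0,-90],0],
    [[0,0,-120],0]
  ]
}}

```text
clock: 13.5
tcp_pos: [0.4329, -0.255, 0.1512]
orientation: [[0.99, 0.144, -0.003], [0.144, -0.99, 0.0], [-0.003, -0.001, -1.0]]
force: [2.3, 0.6, -7.7]
opening: 0.52
grasp_force: 45.0
```

Request:
{"fn": "servo_tool", "kwargs": {
  "rows": [
    [[0,0,-25],0],
    [[0,0,-45],0],
    [[0,0,-45],0]
  ]
}}

```text
clock: 13.75
tcp_pos: [0.4354, -0.2561, 0.1985]
orientation: [[0.99, 0.144, 0.004], [0.144, -0.99, 0.0], [0.004, 0.001, -1.0]]
force: [1.8, -0.9, -8.4]
opening: 0.518
grasp_force: 45.0
```

```bash
sed -i 's/.5500,.003/.5500,.004/' h.py; python3 -c "
from h import *
go(cr(-7,0,190),3.1);print(r.observe()['opening'],r.observe()['torque'],cr(-7,0,0))
s=cap('scene');a=cv2.resize(s['image'][150:300,200:350,::-1],(600,600));cv2.imwrite('pics/g3.png',a)"
```

```text
t 13.75 shift [ 144.  -241.5    9. ] spin 0.091 head 8.3 tcp [ 0.4354 -0.2561  0.1985] F [ 1.8 -0.9 -8.4]
0.5178923703237441 [-0.16114274  0.01954698 -0.00771088] [0.54301024 0.00362145 0.        ]
```

View pics/g3.png

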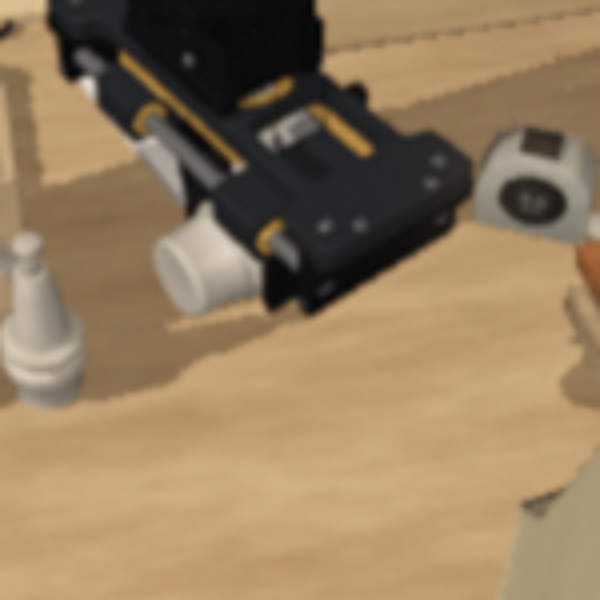

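The holder is lifted and held level, with the nose towards the robot. I'll carry it over the seat.

Request:
{"fn": "servo_tool", "kwargs": {
  "rows": [
    [[18,-30,0],0.02],
    [[36,-60,0],0.04],
    [[54,-90,0],0.06],
    [[72,-120,0],0.08],
    [[90,-150,0],0.091]
  ]
}}

```text
clock: 14.22
tcp_pos: [0.5006, -0.0916, 0.1934]
orientation: [[0.999, 0.053, -0.003], [0.053, -0.999, 0.0], [-0.003, -0.001, -1.0]]
force: [1.1, -0.3, -8.2]
opening: 0.519
grasp_force: 45.0
```

```bash
python3 -c "
from h import *
go(cr(-7,0,120),3.1)"
```

```text
t 14.22 shift [ 47.6 -92.8  73.3] spin -0.001 head 3.1 tcp [ 0.5006 -0.0916  0.1934] F [ 1.1 -0.3 -8.2]
```

Request:
{"fn": "servo_tool", "kwargs": {
  "rows": [
    [[15,-30,0],0],
    [[30,-60,10],0],
    [[45,-88,25],0],
    [[48,-93,50],0],
    [[48,-93,70],0]
  ]
}}

```text
clock: 14.63
tcp_pos: [0.5438, 0.0054, 0.1214]
orientation: [[0.998, 0.06, -0.004], [0.06, -0.998, -0.001], [-0.004, 0.001, -1.0]]
force: [-1.1, -0.7, -7.9]
opening: 0.517
grasp_force: 45.0
```

Request:
{"fn": "servo_tool", "kwargs": {
  "rows": [
    [[0,0,0],0],
    [[0,0,0],0]
  ]
}}

```text
clock: 14.8
tcp_pos: [0.5425, 0.001, 0.1233]
orientation: [[0.999, 0.053, -0.005], [0.053, -0.999, -0.002], [-0.005, 0.002, -1.0]]
force: [0.5, -0.9, -6.6]
opening: 0.516
grasp_force: 45.0
```

```bash
python3 -c "
from h import *
go(cr(-7,0,56),3.1)
s=cap('scene');a=cv2.resize(s['image'][100:220,200:320,::-1],(600,600));cv2.imwrite('pics/g4.png',a)"
```

```text
t 14.8 shift [ 1.  -2.7 67.3] spin -0.001 head 3.1 tcp [0.5425 0.001  0.1233] F [ 0.5 -0.9 -6.6]
```

View pics/g4.png

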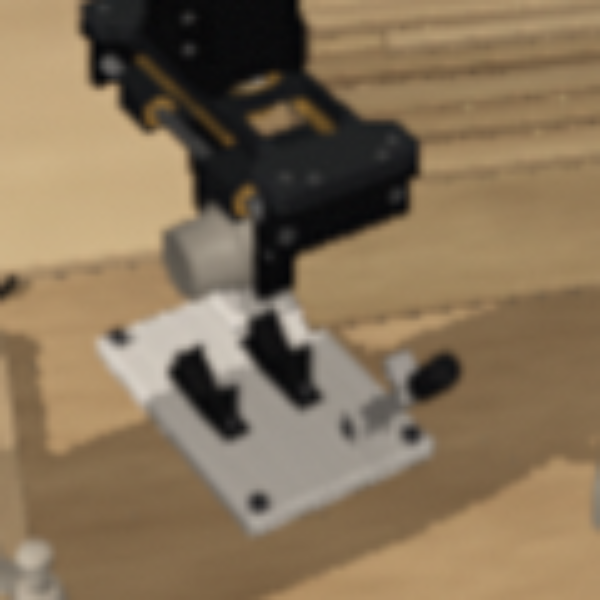

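```bash
python3 -c "
from h import *
s=cap('scene'); print(ray(s,[(200+188/5,100+262/5)],[.1156])*1000)
W=pts(s);im=s['image'].astype(int)
q=(W[...,2]>.09)&(W[...,2]<.14)&(W[...,0]>.48)&(W[...,0]<.56)&(abs(W[...,1])<.04)&(im.min(2)>90)
P=W[q]*1000;print(len(P),np.percentile(P,[2,50,98],0).round(1))
h,b=np.histogram(P[:,0],np.arange(495,545,3));print(h,b[0])"
```

```text
[[507.49465486  -3.93696019 115.6       ]]
212 [[501.6 -22.6 101.9]
 [517.9 -15.2 128.7]
 [533.5  13.  137.5]]
[ 0  2 20 18 17 17 20 16 27 18 17 27 11  1  0  0] 495
```

Request:
{"fn": "servo_tool", "kwargs": {
  "rows": [
    [[0,-2,15],0],
    [[0,-2,28],0],
    [[0,-2,40],0],
    [[0,-2,50],0],
    [[0,-2,55],0]
  ]
}}

```text
clock: 15.32
tcp_pos: [0.5437, 0.0039, 0.0692]
orientation: [[0.999, 0.055, -0.002], [0.055, -0.999, -0.0], [-0.002, 0.0, -1.0]]
force: [-1.4, -0.3, -7.4]
opening: 0.521
grasp_force: 45.0
```

Request:
{"fn": "servo_tool", "kwargs": {
  "rows": [
    [[0,0,3],0],
    [[0,0,5],0],
    [[0,0,7],0],
    [[0,0,9],0],
    [[0,0,9],0]
  ]
}}

```text
clock: 15.73
tcp_pos: [0.5446, 0.004, 0.0615]
orientation: [[0.998, 0.055, 0.0], [0.055, -0.998, 0.0], [0.0, -0.0, -1.0]]
force: [-0.1, 0.2, -8.8]
opening: 0.517
grasp_force: 45.0
```

Request:
{"fn": "servo_tool", "kwargs": {
  "rows": [
    [[-1,0,1],0],
    [[-1,0,2],0],
    [[-1,0,3],0],
    [[-1,0,4],0],
    [[-1,0,4],0]
  ]
}}

```text
clock: 16.15
tcp_pos: [0.544, 0.0049, 0.058]
orientation: [[0.998, 0.055, 0.001], [0.055, -0.998, 0.001], [0.001, -0.001, -1.0]]
force: [-1.2, 3.7, 0.5]
opening: 0.519
grasp_force: 45.0
```

Request:
{"fn": "servo_tool", "kwargs": {
  "rows": [
    [[0,0,1],0],
    [[0,0,1],0],
    [[0,0,2],0],
    [[0,0,2],0]
  ]
}}

```text
clock: 16.48
tcp_pos: [0.5446, 0.0059, 0.0569]
orientation: [[0.998, 0.056, 0.002], [0.056, -0.998, 0.003], [0.002, -0.003, -1.0]]
force: [-4.3, 8.5, 11.1]
opening: 0.518
grasp_force: 45.0
```

Request:
{"fn": "servo_tool", "kwargs": {
  "rows": [
    [[-1,-1,0],0],
    [[-1,-2,0],0],
    [[-1,-3,0],0],
    [[-1,-3,0],0]
  ]
}}

```text
clock: 16.82
tcp_pos: [0.5428, 0.0072, 0.0557]
orientation: [[0.998, 0.055, 0.001], [0.055, -0.998, 0.0], [0.001, -0.0, -1.0]]
force: [1.8, 4.1, -0.9]
opening: 0.518
grasp_force: 45.0
```

Request:
{"fn": "servo_tool", "kwargs": {
  "rows": [
    [[0,-1,0],0],
    [[0,-1,1],0],
    [[0,-1,1],0],
    [[0,-1,1],0]
  ]
}}

```text
clock: 17.15
tcp_pos: [0.5429, 0.0072, 0.0555]
orientation: [[0.999, 0.054, 0.001], [0.054, -0.999, 0.0], [0.001, 0.0, -1.0]]
force: [-1.2, 1.4, 12.1]
opening: 0.521
grasp_force: 45.0
```

The forces balance and the axis height works out to 48 mm, so the holder is seated with y about 0.0072. I'll ease the grip, release, rise and check.

Request:
{"fn": "servo_tool", "kwargs": {
  "rows": [
    [[0,0,0],0],
    [[0,0,0],0],
    [[0,0,0],0]
  ],
  "newtons": 5
}}

```text
clock: 17.4
tcp_pos: [0.5429, 0.0073, 0.0553]
orientation: [[0.999, 0.054, 0.001], [0.054, -0.999, -0.0], [0.001, 0.0, -1.0]]
force: [0.5, 1.7, 6.7]
opening: 0.53
grasp_force: 5.0
```

Request:
{"fn": "servo_tool", "kwargs": {
  "rows": [
    [[0,0,0],0],
    [[0,0,0],0],
    [[0,0,-15],0],
    [[0,0,-40],0],
    [[0,0,-70],0]
  ],
  "hand": 80
}}

```text
clock: 17.82
tcp_pos: [0.5406, 0.0071, 0.1239]
orientation: [[0.999, 0.054, -0.004], [0.054, -0.999, -0.002], [-0.004, 0.002, -1.0]]
force: [0.1, 0.1, -0.1]
opening: 0.679
grasp_force: 0.0
```

Request:
{"fn": "servo_tool", "kwargs": {
  "rows": [
    [[0,0,-30],0],
    [[0,0,-60],0],
    [[0,0,-90],0],
    [[0,0,-110],0],
    [[0,0,-110],0]
  ]
}}

```text
clock: 18.23
tcp_pos: [0.5439, 0.0072, 0.2382]
orientation: [[0.999, 0.054, 0.005], [0.054, -0.999, 0.001], [0.005, -0.001, -1.0]]
force: [-0.5, 0.8, -0.4]
opening: 0.687
grasp_force: 0.0
```

```bash
sed -i 's/.5500,.004/.5500,.0075/' h.py; python3 -c "
from h import *
go(cr(29,58,250),93.1)
s=cap('scene');a=cv2.resize(s['image'][100:220,200:320,::-1],(600,600));cv2.imwrite('pics/g5.png',a)
W=pts(s); R=np.array([[np.cos(Y),np.sin(Y)],[-np.sin(Y),np.cos(Y)]])
X=(W[...,:2]-O[:2])@R.T*1000; z=W[...,2]*1000
q=(abs(X[...,1])<32)&(abs(X[...,0])<100)&(z>30)&(z<110)&(s['image'].min(2)>90)
for lo in range(-60,90,8):
    k=q&(X[...,0]>=lo)&(X[...,0]<lo+8)
    if k.sum()>2: print(lo,k.sum(),z[k].max().round(1),np.percentile(X[k][:,1],[2,98]).round(1))"
```

```text
t 18.23 shift [ 35.2 -58.  -11.5] spin -1.571 head 3.1 tcp [0.5439 0.0072 0.2382] F [-0.5  0.8 -0.4]
-52 55 67.5 [-19.6  15.7]
-44 39 66.3 [-20.2   7.4]
-36 43 67.5 [-19.7   8.4]
-28 53 71.0 [-21.9   8.6]
-20 36 70.4 [-23.5   8.3]
-12 59 71.3 [-23.6  12. ]
-4 17 69.9 [-23.1   7.4]
4 30 61.5 [-15.9   5.1]
12 26 62.6 [-15.4   3.7]
20 25 61.2 [-13.9   2.2]
28 20 60.0 [-12.    4.4]
36 19 58.0 [-11.4   3.3]
44 11 55.7 [-10.7   0.8]
52 11 51.7 [-7.4  2.2]
60 15 53.5 [-8.9  3.4]
68 3 53.9 [-7.6 -1.7]
```

View pics/g5.png

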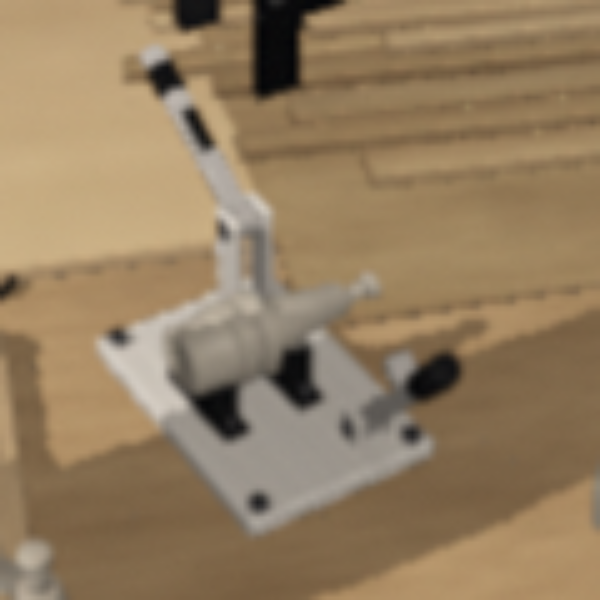

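The holder lies seated in both vees: the flange top is at 71 mm, the taper is level, and the nose points away from the strap. The strap is still open. Now I'll swing it closed.

Request:
{"fn": "servo_tool", "kwargs": {
  "rows": [
    [[7,-30,0],-0.12],
    [[14,-60,0],-0.24],
    [[21,-90,0],-0.36],
    [[28,-120,0],-0.48],
    [[32,-143,0],-0.6]
  ],
  "hand": 130
}}

```text
clock: 18.7
tcp_pos: [0.5657, 0.155, 0.2327]
orientation: [[0.789, 0.615, -0.002], [0.615, -0.789, -0.001], [-0.002, -0.001, -1.0]]
force: [-0.1, 0.2, 0.6]
opening: 0.5
grasp_force: 0.0
```

Request:
{"fn": "servo_tool", "kwargs": {
  "rows": [
    [[0,0,0],-0.12],
    [[0,0,0],-0.24],
    [[0,0,0],-0.36],
    [[0,0,0],-0.48],
    [[0,0,0],-0.6]
  ]
}}

```text
clock: 19.12
tcp_pos: [0.5657, 0.1519, 0.2328]
orientation: [[0.306, 0.952, -0.002], [0.952, -0.306, -0.002], [-0.002, -0.002, -1.0]]
force: [-0.3, 0.3, -0.8]
opening: 0.489
grasp_force: 0.0
```

Request:
{"fn": "servo_tool", "kwargs": {
  "rows": [
    [[0,0,0],-0.12],
    [[0,0,0],-0.24],
    [[0,0,0],-0.36],
    [[0,0,0],-0.37],
    [[0,0,0],-0.37]
  ]
}}

```text
clock: 19.53
tcp_pos: [0.5659, 0.1519, 0.2333]
orientation: [[-0.051, 0.999, -0.002], [0.999, 0.051, -0.001], [-0.001, -0.002, -1.0]]
force: [0.6, -0.2, 1.0]
opening: 0.492
grasp_force: 0.0
```

```bash
python3 -c "
from h import *
go([.571,.149,.118],93.1)"
```

```text
t 19.53 shift [ -3.1   5.2 115.3] spin -0.003 head 92.9 tcp [0.5659 0.1519 0.2333] F [ 0.6 -0.2  1. ]
```

Request:
{"fn": "servo_tool", "kwargs": {
  "rows": [
    [[-3,5,30],0],
    [[-3,5,60],0],
    [[-3,5,85],0],
    [[-3,5,105],0],
    [[-3,5,114],0]
  ]
}}

```text
clock: 19.95
tcp_pos: [0.5697, 0.1491, 0.1171]
orientation: [[-0.05, 0.999, -0.004], [0.999, 0.05, -0.002], [-0.002, -0.004, -1.0]]
force: [0.5, 0.0, -0.2]
opening: 0.492
grasp_force: 0.0
```

Request:
{"fn": "servo_tool", "kwargs": {
  "rows": [
    [[0,0,0],0],
    [[0,0,0],0],
    [[0,0,0],0],
    [[0,0,0],0],
    [[0,0,0],0]
  ],
  "hand": 255,
  "newtons": 15
}}

```text
clock: 20.37
tcp_pos: [0.5718, 0.15, 0.1217]
orientation: [[-0.054, 0.999, 0.001], [0.999, 0.054, 0.001], [0.001, 0.001, -1.0]]
force: [-13.3, 1.5, 4.0]
opening: 0.198
grasp_force: 7.2
```

Request:
{"fn": "servo_tool", "kwargs": {
  "rows": [
    [[0,0,0],0],
    [[0,0,0],0]
  ]
}}

```text
clock: 20.53
tcp_pos: [0.5709, 0.1503, 0.121]
orientation: [[-0.054, 0.999, -0.001], [0.999, 0.054, 0.001], [0.001, -0.001, -1.0]]
force: [-5.1, 1.3, 2.8]
opening: 0.181
grasp_force: 15.0
```

```bash
python3 -c "
from h import *
go([.571,.149,.118],93.1)
s=r.observe()['tcp_pos']-O; y=-np.sin(Y)*s[0]+np.cos(Y)*s[1]; y*=1000; z=s[2]*1000-3
t0=np.arctan2(z-70,58-y); R=np.hypot(z-70,58-y); print(t0,R,s*1000,y,z)
t=np.linspace(t0,-.0,21);yy=58-R*np.cos(t);zz=-R*np.sin(t)
for k in range(4): print([[int(round(yy[5*k+i]-yy[5*k])),0,int(round(zz[5*k+i]-zz[5*k]))] for i in range(1,6)])
"
```

```text
t 20.53 shift [-1.3  0.   3. ] spin 0.0 head 93.1 tcp [0.5709 0.1503 0.121 ] F [-5.1  1.3  2.8]
2.619736511637507 96.24602130892185 [ 20.93093532 142.77608226 120.97768653] 141.43523364205544 117.97768653127264
[[-7, 0, -10], [-15, 0, -20], [-25, 0, -28], [-35, 0, -35], [-46, 0, -41]]
[[-12, 0, -4], [-24, 0, -7], [-37, 0, -7], [-49, 0, -7], [-62, 0, -4]]
[[-12, 0, 4], [-23, 0, 10], [-34, 0, 17], [-43, 0, 25], [-52, 0, 34]]
[[-7, 0, 10], [-13, 0, 22], [-17, 0, 34], [-19, 0, 46], [-20, 0, 59]]
```

Request:
{"fn": "servo_tool", "kwargs": {
  "rows": [
    [[-7,-1,-10],0],
    [[-15,-1,-20],0],
    [[-25,-1,-28],0],
    [[-35,-1,-35],0],
    [[-46,-1,-41],0]
  ]
}}

```text
clock: 20.95
tcp_pos: [0.5733, 0.1029, 0.1628]
orientation: [[-0.054, 0.999, 0.001], [0.999, 0.054, 0.001], [0.001, 0.001, -1.0]]
force: [1.8, 1.6, -3.1]
opening: 0.18
grasp_force: 15.0
```

Request:
{"fn": "servo_tool", "kwargs": {
  "rows": [
    [[-12,0,-4],0],
    [[-24,0,-7],0],
    [[-37,0,-7],0],
    [[-49,0,-7],0],
    [[-62,0,-4],0]
  ]
}}

```text
clock: 21.37
tcp_pos: [0.5768, 0.04, 0.1662]
orientation: [[-0.053, 0.999, 0.001], [0.999, 0.053, -0.0], [-0.0, 0.001, -1.0]]
force: [2.6, 2.5, 1.3]
opening: 0.185
grasp_force: 15.0
```

Request:
{"fn": "servo_tool", "kwargs": {
  "rows": [
    [[-12,0,4],0],
    [[-23,0,10],0],
    [[-34,0,17],0],
    [[-43,0,25],0],
    [[-52,0,34],0]
  ]
}}

```text
clock: 21.78
tcp_pos: [0.5796, -0.0113, 0.131]
orientation: [[-0.053, 0.999, 0.001], [0.999, 0.053, -0.0], [-0.0, 0.001, -1.0]]
force: [3.7, 5.0, -1.1]
opening: 0.184
grasp_force: 15.0
```

Request:
{"fn": "servo_tool", "kwargs": {
  "rows": [
    [[-7,0,10],0],
    [[-13,0,22],0],
    [[-16,0,32],0],
    [[-18,0,40],0],
    [[-19,0,48],0]
  ]
}}

```text
clock: 22.2
tcp_pos: [0.5806, -0.0301, 0.0825]
orientation: [[-0.054, 0.999, 0.001], [0.999, 0.054, -0.001], [-0.001, 0.001, -1.0]]
force: [4.4, 0.1, 1.8]
opening: 0.184
grasp_force: 15.0
```

```bash
python3 -c "
from h import *
go(cr(29,-37,73),93.1)"
```

```text
t 22.2 shift [2.2 0.4 9.5] spin -0.001 head 93.1 tcp [ 0.5806 -0.0301  0.0825] F [4.4 0.1 1.8]
```

Request:
{"fn": "servo_tool", "kwargs": {
  "rows": [
    [[0,0,2],0],
    [[0,0,4],0],
    [[0,0,6],0],
    [[0,0,6],0]
  ]
}}

```text
clock: 22.53
tcp_pos: [0.5806, -0.0304, 0.0766]
orientation: [[-0.053, 0.999, 0.001], [0.999, 0.053, -0.002], [-0.002, 0.001, -1.0]]
force: [6.6, -2.0, -0.2]
opening: 0.184
grasp_force: 15.0
```

Request:
{"fn": "servo_tool", "kwargs": {
  "rows": [
    [[0,0,1],0],
    [[0,0,2],0],
    [[0,0,3],0],
    [[0,0,3],0]
  ]
}}

```text
clock: 22.87
tcp_pos: [0.5806, -0.0303, 0.0739]
orientation: [[-0.054, 0.999, 0.001], [0.999, 0.054, -0.002], [-0.002, 0.001, -1.0]]
force: [4.6, -2.0, -1.2]
opening: 0.178
grasp_force: 15.0
```

Request:
{"fn": "servo_tool", "kwargs": {
  "rows": [
    [[0,0,1],0],
    [[0,0,2],0],
    [[0,0,3],0],
    [[0,0,3],0]
  ]
}}

```text
clock: 23.2
tcp_pos: [0.5807, -0.0303, 0.0718]
orientation: [[-0.053, 0.999, 0.001], [0.999, 0.053, -0.001], [-0.001, 0.001, -1.0]]
force: [0.9, -2.0, 10.8]
opening: 0.182
grasp_force: 15.0
```

```bash
python3 -c "
from h import *
go(cr(29,-37,73),93.1)
for n in('scene','top'):
    s=cap(n);W=pts(s); R=np.array([[np.cos(Y),np.sin(Y)],[-np.sin(Y),np.cos(Y)]])
    X=(W[...,:2]-O[:2])@R.T*1000; z=W[...,2]*1000
    q=(X[...,0]>20)&(X[...,0]<38)&(z>55)&(z<95)
    for lo in range(-66,60,10):
        k=q&(X[...,1]>=lo)&(X[...,1]<lo+10)
        if k.sum()>2: print(n,lo,k.sum(),np.percentile(z[k],[10,50,95]).round(1),np.median(s['image'][k],0))"
```

```text
t 23.2 shift [ 2.4  0.4 -1.2] spin -0.001 head 93.1 tcp [ 0.5807 -0.0303  0.0718] F [ 0.9 -2.  10.8]
scene -66 10 [66.9 70.8 74.6] [128.5 123.  117. ]
scene -56 37 [64.8 73.9 92.7] [61. 58. 57.]
scene -46 22 [73.2 75.2 86.9] [20.5 19.5 19.5]
scene -36 5 [74.5 75.9 76.3] [19. 19. 19.]
```

Request:
{"fn": "servo_tool", "kwargs": {
  "rows": [
    [[0,0,0],0],
    [[0,0,0],0],
    [[0,0,-20],0],
    [[0,0,-50],0],
    [[0,0,-80],0]
  ],
  "hand": 130
}}

```text
clock: 23.72
tcp_pos: [0.5784, -0.0295, 0.1506]
orientation: [[-0.054, 0.999, -0.005], [0.999, 0.054, -0.001], [-0.001, -0.005, -1.0]]
force: [0.5, 0.7, 1.2]
opening: 0.45
grasp_force: 0.0
```

Request:
{"fn": "servo_tool", "kwargs": {
  "rows": [
    [[-30,3,-10],0],
    [[-60,3,-10],0],
    [[-80,3,-10],0],
    [[-80,3,-10],0]
  ]
}}

```text
clock: 24.05
tcp_pos: [0.586, -0.1144, 0.1611]
orientation: [[-0.048, 0.999, -0.001], [0.999, 0.048, -0.002], [-0.002, -0.002, -1.0]]
force: [0.3, -0.9, 0.0]
opening: 0.489
grasp_force: 0.0
```

```bash
python3 -c "
from h import *
go([.585,-.110,.097],93.1)
for n in('scene',):
    s=cap(n);W=pts(s); R=np.array([[np.cos(Y),np.sin(Y)],[-np.sin(Y),np.cos(Y)]])
    X=(W[...,:2]-O[:2])@R.T*1000; z=W[...,2]*1000
    q=(X[...,0]>18)&(X[...,0]<38)&(z>50)&(z<110)
    for lo in range(-136,60,10):
        k=q&(X[...,1]>=lo)&(X[...,1]<lo+10)
        if k.sum()>2: print(n,lo,k.sum(),np.percentile(z[k],[10,50,95]).round(1),np.median(s['image'][k],0))"
```

```text
t 24.05 shift [ 4.6 -0.7 64.1] spin -0.006 head 92.8 tcp [ 0.586  -0.1144  0.1611] F [ 0.3 -0.9  0. ]
scene -136 26 [ 97.1 101.6 106.7] [27. 26. 25.]
scene -126 22 [ 81.3 103.9 107.1] [33.5 27.5 25. ]
scene -116 8 [72.  82.  96.6] [50. 45. 40.]
scene -106 11 [61.4 72.8 81.1] [103.  97.  91.]
scene -96 31 [59.2 79.3 83.3] [143. 138. 128.]
scene -66 13 [67.2 71.  75. ] [139. 131. 124.]
scene -56 19 [67.7 73.3 74.9] [116. 110. 105.]
scene -46 18 [72.9 76.1 77.9] [33.5 31.5 29. ]
scene -36 11 [72.8 75.4 76.5] [33. 32. 30.]
scene -26 14 [70.8 73.4 74.7] [116.  110.  102.5]
scene -16 22 [52.9 70.5 74.1] [133. 126. 119.]
scene -6 21 [57.3 72.  75.4] [165. 155. 143.]
scene 4 12 [70.5 73.5 75. ] [182.5 175.5 168.5]
scene 14 10 [71.2 73.6 75.1] [182.5 175.5 167.5]
scene 24 12 [67.3 73.1 75.3] [183.  175.5 167.5]
scene 34 12 [70.1 73.  75.1] [179.  171.  163.5]
scene 44 7 [72.6 73.7 75.9] [175. 168. 160.]
scene 54 8 [73.  74.7 76.2] [179.5 170.  161.5]
```

The strap reads level, with its top at 75 mm along its whole length, so it is fully down. Now the latch.

Request:
{"fn": "servo_tool", "kwargs": {
  "rows": [
    [[3,0,15],0],
    [[3,0,30],0],
    [[3,0,45],0],
    [[3,0,58],0],
    [[3,0,63],0]
  ]
}}

```text
clock: 24.52
tcp_pos: [0.5859, -0.1045, 0.0959]
orientation: [[-0.055, 0.998, -0.004], [0.998, 0.055, 0.0], [0.001, -0.004, -1.0]]
force: [-0.1, 0.2, -0.4]
opening: 0.487
grasp_force: 0.0
```

Request:
{"fn": "servo_tool", "kwargs": {
  "rows": [
    [[0,0,0],0],
    [[0,0,0],0],
    [[0,0,0],0],
    [[0,0,0],0],
    [[0,0,0],0]
  ],
  "hand": 255,
  "newtons": 12
}}

```text
clock: 24.93
tcp_pos: [0.5858, -0.1062, 0.0989]
orientation: [[-0.054, 0.999, -0.003], [0.999, 0.054, 0.0], [0.001, -0.003, -1.0]]
force: [-16.7, -1.3, 11.0]
opening: 0.197
grasp_force: 8.5
```

Request:
{"fn": "servo_tool", "kwargs": {
  "rows": [
    [[0,0,0],0],
    [[0,0,0],0]
  ]
}}

```text
clock: 25.1
tcp_pos: [0.5853, -0.1062, 0.0989]
orientation: [[-0.053, 0.999, -0.004], [0.999, 0.053, 0.001], [0.001, -0.004, -1.0]]
force: [-10.6, 0.5, 9.1]
opening: 0.189
grasp_force: 12.0
```

```bash
python3 -c "
from h import *
go(cr(29,-66,115),93.1)
s=r.observe()['tcp_pos']-O; y=(-np.sin(Y)*s[0]+np.cos(Y)*s[1])*1000; z=s[2]*1000-3
print(y,z,np.arctan2(-66-y,z-24),np.hypot(-66-y,z-24))"
```

```text
t 25.1 shift [ 49.5  -0.2 -16. ] spin -0.001 head 93.0 tcp [ 0.5853 -0.1062  0.0989] F [-10.6   0.5   9.1]
-115.47931275605666 95.91584419858125 0.6026382274752288 87.29313282043601
```

Request:
{"fn": "servo_tool", "kwargs": {
  "rows": [
    [[4,-2,-3],0],
    [[9,-2,-6],0],
    [[14,-2,-8],0],
    [[19,-2,-10],0],
    [[24,-2,-12],0]
  ]
}}

```text
clock: 25.52
tcp_pos: [0.5838, -0.0823, 0.1111]
orientation: [[-0.053, 0.999, -0.0], [0.999, 0.053, -0.001], [-0.001, -0.0, -1.0]]
force: [-2.8, -3.3, -0.5]
opening: 0.191
grasp_force: 12.0
```

Request:
{"fn": "servo_tool", "kwargs": {
  "rows": [
    [[5,0,-1],0],
    [[10,0,-2],0],
    [[15,0,-3],0],
    [[20,0,-4],0],
    [[23,0,-4],0]
  ]
}}

```text
clock: 25.93
tcp_pos: [0.5825, -0.0584, 0.115]
orientation: [[-0.054, 0.999, -0.001], [0.999, 0.054, 0.0], [0.0, -0.001, -1.0]]
force: [-5.2, -3.2, 5.5]
opening: 0.191
grasp_force: 12.0
```

Request:
{"fn": "servo_tool", "kwargs": {
  "rows": [
    [[1,0,0],0],
    [[2,0,0],0],
    [[3,0,0],0],
    [[3,0,0],0]
  ]
}}

```text
clock: 26.27
tcp_pos: [0.5824, -0.0558, 0.115]
orientation: [[-0.054, 0.999, -0.001], [0.999, 0.054, 0.0], [0.0, -0.001, -1.0]]
force: [-4.6, -1.3, 4.8]
opening: 0.189
grasp_force: 12.0
```

Request:
{"fn": "servo_tool", "kwargs": {
  "rows": [
    [[1,0,0],0],
    [[2,0,0],0],
    [[3,0,0],0],
    [[4,0,0],0],
    [[4,0,0],0]
  ]
}}

```text
clock: 26.68
tcp_pos: [0.5821, -0.0521, 0.1149]
orientation: [[-0.054, 0.999, -0.001], [0.999, 0.054, -0.0], [-0.0, -0.001, -1.0]]
force: [-3.6, -3.3, 4.6]
opening: 0.187
grasp_force: 12.0
```

Request:
{"fn": "servo_tool", "kwargs": {
  "rows": [
    [[1,0,0],0],
    [[2,0,0],0],
    [[3,0,0],0],
    [[3,0,0],0]
  ]
}}

```text
clock: 27.02
tcp_pos: [0.5821, -0.0517, 0.1149]
orientation: [[-0.052, 0.999, 0.0], [0.999, 0.052, -0.003], [-0.003, 0.0, -1.0]]
force: [-2.6, -11.1, 1.3]
opening: 0.186
grasp_force: 12.0
```

The latch has reached its stop: 11 N of push and no further travel. I'll ease off, release, rise clear and check.

Request:
{"fn": "servo_tool", "kwargs": {
  "rows": [
    [[0,0,0],0],
    [[0,0,0],0],
    [[0,0,-20],0],
    [[0,0,-50],0],
    [[0,0,-80],0]
  ],
  "hand": 130
}}

```text
clock: 27.43
tcp_pos: [0.5821, -0.0477, 0.1951]
orientation: [[-0.055, 0.998, -0.001], [0.998, 0.055, 0.0], [0.0, -0.001, -1.0]]
force: [1.0, 0.2, 0.0]
opening: 0.454
grasp_force: 0.0
```

Request:
{"fn": "servo_tool", "kwargs": {
  "rows": [
    [[30,0,-20],0],
    [[65,0,-40],0],
    [[105,0,-60],0],
    [[145,0,-60],0],
    [[180,0,-60],0]
  ]
}}

```text
clock: 27.85
tcp_pos: [0.5728, 0.135, 0.2566]
orientation: [[-0.056, 0.998, 0.003], [0.998, 0.056, 0.003], [0.003, 0.003, -1.0]]
force: [0.6, 0.9, -0.7]
opening: 0.484
grasp_force: 0.0
```

Request:
{"fn": "servo_tool", "kwargs": {
  "rows": [
    [[0,0,0],0],
    [[0,0,0],0],
    [[0,0,0],0]
  ]
}}

```text
clock: 28.1
tcp_pos: [0.5726, 0.1312, 0.2546]
orientation: [[-0.055, 0.998, 0.0], [0.998, 0.055, 0.0], [0.0, 0.0, -1.0]]
force: [-1.5, -1.1, -0.6]
opening: 0.489
grasp_force: 0.0
```

```bash
python3 - <<'E'
from h import *
go(cr(29,-66,115),93.1)
R=np.array([[np.cos(Y),np.sin(Y)],[-np.sin(Y),np.cos(Y)]])
s=cap('scene');W=pts(s);im=s['image'];W0=np.load('scene0.npz')
for t,W,im in(('start',W0['W'],W0['im']),('now',W,im)):
    X=(W[...,:2]-O[:2])@R.T*1000; z=W[...,2]*1000
    q=(X[...,0]>15)&(X[...,0]<40)&(X[...,1]>-140)&(X[...,1]<-52)
    for lo in range(35,130,12):
        k=q&(z>=lo)&(z<lo+12)
        if k.sum()>2: print(t,lo,k.sum(),np.median(X[k],0).round(1))
    k=(abs(X[...,0]-29)<8)&(X[...,1]>-48)&(X[...,1]<50)&(z>62)&(z<100); print('strap z95',np.percentile(z[k],[50,95]).round(1))
    for n,(x0,x1,y0,y1) in dict(other=(.33,.4,-.19,-.11),meas=(.6,.75,-.24,-.13)).items():
        k=(W[...,0]>x0)&(W[...,0]<x1)&(W[...,1]>y0)&(W[...,1]<y1)&(W[...,2]>.03)&(W[...,2]<.15);print(t,n,k.sum(),W[k].mean(0).round(4))
X=(W[...,:2]-O[:2])@R.T*1000
k=(abs(X[...,1])<30)&(X[...,0]<5)&(X[...,0]>-60)&(z>40)&(z<100);print('holder top',np.percentile(z[k],98),'nose x',np.percentile(X[k][:,0],2))
E
```

```text
t 28.1 shift [-188.3   -0.5  139.6] spin 0.001 head 93.2 tcp [0.5726 0.1312 0.2546] F [-1.5 -1.1 -0.6]
start 35 17 [ 19.1 -71.7]
start 47 24 [ 22.2 -72.1]
start 59 22 [ 21.9 -72.3]
start 71 31 [ 19.9 -72.1]
start 83 28 [ 20.1 -72.9]
start 95 26 [ 20.6 -76.8]
start 107 25 [ 20.5 -76.9]
start 119 35 [ 23.8 -73.2]
strap z95 [74.1 76.2]
start other 498 [ 0.3632 -0.1549  0.0663]
start meas 488 [ 0.6767 -0.1791  0.0507]
now 35 23 [ 20.3 -69.7]
now 47 20 [ 22.6 -70.5]
now 59 25 [ 19.9 -69.8]
now 71 25 [ 18.9 -70.1]
now 83 26 [ 19.9 -69.8]
now 95 27 [ 20.7 -72.5]
now 107 28 [ 20.6 -71.4]
now 119 33 [ 24.4 -68.7]
strap z95 [74.  76.6]
now other 497 [ 0.3632 -0.1548  0.0666]
now meas 494 [ 0.6767 -0.1793  0.0506]
holder top 69.29615730845775 nose x -49.747982997898774
```

```bash
python3 -c "
from rig import r
print(r.sign_off())"
```

```text
the job is handed in; nothing more can be done
None
```

The holder is clamped in the cradle: seated in both vees with the strap level over the taper and the latch hooked to its stop. The standing holder and tape measure did not move. I handed the job in at about 28 s; the sign-off gave no verdict.

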